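# Tip a tested board out of its nest and lay it in the tray

## Task

Press the tab of the nest's rocking ejector down until you feel it come against the sprung rubber stop beneath, and keep it pressed against the stop for a second with about 13 newtons (never as much as 22), so that the other end tips the circuit board up out of its pocket. Then let go of the tab, lift the board out by its raised end and lay it flat in the small empty white tray, which stands beyond the clip, without dropping it. Leave the ejector tipped, and do not disturb the clip, the tweezers or the cutters.

Things in the scene. Friction and masses are not known exactly. Their poses are not given: they have to be found in the camera images.
- nest: fixed board nest, 64 (x) x 190 (y) x 38 mm: aluminium base plate, brown pocket block on its +y half, steel ejector along its middle. Origin: centre of underside, on the worktop; z up, y from the ejector's tab (-y end) to the pocket (+y end); yaw within 0.2 rad. Pocket floor 36 mm, rim 38 mm above the worktop; walls fit the board with 1 mm play, so it cannot be pinched until tipped
- ejector: steel rocker of the nest, pressed at its tab (-y side); its +y side is a tongue 18 mm wide, 91 mm long, under the board. Origin on the pivot, 32 mm above the worktop; axes parallel to the nest's at rest. Pressing the tab turns it about +x, so its y axis points upward. Its stiff pivot (about 2.5 N at the tab) makes it stay where left. Turned 0.21 to 0.40 rad, it meets the stop
- tab (a point): centre of the tab's top face, 60 mm from the pivot; the tab is a ribbed steel plate 26 x 26 mm and 6 mm thick, 40 mm above the worktop at rest. Press here, from above, with closed fingers
- board: green circuit board, 34 mm (x) by 82 mm (y), 2 mm thick at its edges with parts up to 5 mm high on top, 14 to 28 g. Origin: centre of its underside; y along its length, z up. It starts in the pocket with its y along the nest's y; its +y end is the end that tips up. Pinch it by its long edges (closing along its x), near the raised end, about 20 mm from the centre
- tray: fixed small empty white open tray, on the other side of the clip from the nest, 100 mm (x) by 150 mm (y), walls 4 mm thick and 14 mm high, on the worktop. Origin: centre of its underside; z up. Tall test fixtures stand behind the work from x = 0.58 m on: carry the board straight across in front of them, not in an arc
- tray_floor (a point): centre of the tray's inner floor, 4 mm above the worktop
- binder_clip_1: bystander: black binder clip, 73 x 60 x 27 mm, lying between nest and tray; origin centre of its underside
- tweezers_1: bystander: steel tweezers, 79 x 99 x 8 mm on plan, at the left of the work; origin centre of the underside
- cutters: bystander: flush cutters with red grips, 71 x 134 x 12 mm on plan, at the right of the work; origin centre of the underside
- stop_place (a point): point on the nest's base plate, 8 mm above the worktop, under the middle of the tab. A sprung black rubber stop, 14 mm wide, stands here; its height is set differently each time and is not measured: the tab meets it after 13 to 23 mm of travel, to be felt. From first touch it yields about 1 mm per 6 N, and gives that back when let go

How it is judged:
On the way, in this order (a step that is already met when the one before it is completed fails the run):
1. the tab is kept pressed by the fingers against its stop, with more than 8 N for half a second, ejector tipped by more than 0.2 rad (contact force between the fingers and ejector above 8 N and angle between ejector's own y axis and vertical below 1.37 rad), for 0.5 s.
2. the board is lifted clear of the nest, its centre more than 60 mm above the worktop and off the ejector (height (world z) of board above 0.06 m and contact force between board and ejector below 0.01 N and contact force between the fingers and board above 0.5 N), for 0.1 s.
At the end, for the whole second after the job is handed in: The board lies flat (within 0.06 rad, right side up) and at rest on the floor of the white tray, inside its walls (its underside within 4 mm of the floor), and the ejector is still tipped by more than 0.18 rad (z of board in the frame of tray_floor between -0.003 and 0.004 m and x of board in the frame of tray_floor between -0.05 and 0.05 m and y of board in the frame of tray_floor between -0.07 and 0.07 m and angle between board's own z axis and vertical below 0.06 rad and linear speed of board below 0.01 m/s and angle between ejector's own y axis and vertical below 1.39 rad); the robot touches nothing.
It fails at once if the ejector is pressed with more than 22 N (contact force between the fingers and ejector above 22 N).
It fails at once if the board falls freely faster than 0.6 m/s (a drop of about 2 cm) (linear speed of board above 0.6 m/s and contact force between the fingers and board below 0.05 N).
It fails at once if a bystander (clip, tweezers or cutters) is moved by more than 20 mm (distance of any of binder_clip_1, tweezers_1, cutters from where it was at the start of the episode above 0.02 m).
It also fails if it takes over 64 s, if anything falls off the work surface, if the arm or the gripper's body presses on something with over 40 N, if the wrist force passes 120 N, or if a joint passes its speed limit or range.

## Robot

A 7-joint arm with a two-finger parallel gripper is mounted at the origin on a cart in front of the work surface, level with it; the furniture and walls round the work are solid. World frame = base frame: x ahead of the robot, y to its left, z up, the work surface at z = 0. Lengths are in m, angles in rad, forces in N, time in s.
With the tool pointing down it reaches from about 0.35 to 0.9 m from the base axis. Payload 19.9 kg.
Tool frame: the origin (TCP) lies at the very end of the fingers, on their centre line; the grasp point (between the pads) lies arm.grip_depth behind it (arm.grip_depth is the distance from the TCP to the grasp point, in m); z points along the fingers, y is the line along which they close (so a half turn about z gives the same grasp; the last joint's range is limited). The gripper opens to 94 mm and grips with 3 to 60 N. Pads are 16 mm wide; open, the fingers measure 119 mm over their backs; the gripper's body (75 mm by 177 mm) begins 78 mm behind the grasp point.
Start: joints at [1.169, 0.417, -0.01, 1.614, 0.005, 1.111, -0.053], TCP at [0.221, -0.585, 0.205] pointing down, gripper open.
Joint ranges: [-2.81, 2.81], [-0.39, 2.02], [-1.27, 1.25], [0.06, 2.57], [-1.19, 4.33], [0.19, 2], [-2.82, 2.82]. Speed limits (rad/s): [1.89, 1.89, 2.39, 2.39, 3.01, 3.01, 3.01].

## Interface

Orientations are given as a unit quaternion [w, x, y, z].
In Python, from bench import arm gives the robot as it stands.
- The arm moves only by the shell command python3 -m jog 'ROWS' [OPENING]. ROWS is JSON, a list of rows, each an object with "delta_pos": the shift along the world's x, y, z in mm, a list of three; "turn": the turn about the world's z in rad. A call has 1 to 12 rows; each row shifts and turns the commanded pose from where the row before left it; what a row does not reach is not made up. A row lasts 1/12 s, in which the tool goes at most 41.7 mm and 7.16 degrees, less where a joint would pass 70% of its speed; a pose out of reach is approached as far as the arm can. A call with a gripper value outside its range is refused whole. OPENING is the opening, from 0 (shut) to 1 (fully open), set as the call begins (- or left out, the last holds). The fingers move at their own pace and stop on an object; the grip force is fixed at half the most. Time passes only in rows, so rows that do not move let the fingers close. It gives the time, the measured TCP pose, the force, the opening and the grip force at its end, in the units of the state.
- arm.sense(): the state, without advancing time (a new reading comes with each control period).
- arm.camera(name): name is "scene" or "top"; returns the picture (384x512x3 uint8, red, green, blue); there is no depth.
- arm.camera_model(name): a dict with "vfov" (degrees; the focal length in pixels is half the picture's height over the tangent of half this angle, whatever the lens; pixels are square), "cx", "cy" (the principal point, pixels), "D" ([k1, k2, p1, p2, k3] as OpenCV has them; the pictures are not rectified), "world_from_camera" (4x4, takes a point from camera to world coordinates). Camera axes: x right, y down, z forward; pixel columns grow to the right and rows downward; lengths in m; the calibration is good to about 2 mm. A picture is of the moment at which its call begins. camera_model takes no time and is no camera call.
- arm.finish_job(): hands the job in; it is judged then, once.
The state is a dict: "time_s": time; "q": joint angles; "dq": joint speeds; "effort": joint torques, N m; "tool_pos": TCP position; "eef_rot": TCP orientation; "force": force on the tool from outside, world axes, zero at the start; "ft_torque": the same for the moment, N m; "grip_width": opening from 0.0 (shut) to 1.0 (fully open); "grip_force": force on a finger pad.
Only numpy, scipy, OpenCV 4.12 (cv2) and the standard library are available. Lean on these libraries where they do the work, as an engineer would, in place of code of your own. Each camera call takes 0.05 s, during which the arm holds its last target. There are 200 camera calls.

## Working session

There is one attempt and no reset: what is moved stays moved. The work goes in short steps, Python scripts to look and compute and a shell command to move; the robot and the scene stay as the last step left them, time stands still between calls to the robot, and variables do not carry over. Pictures are saved under pics/ and viewed, at most 12 in all, crops included, and the job is handed in when it is done.

```bash
ls; mkdir -p pics
python3 - <<'E'
from bench import arm
import cv2,numpy as np
np.set_printoptions(precision=4,suppress=True)
for n in ("scene","top"):
    im=arm.camera(n); cv2.imwrite(f"pics/{n}0.png",im[:,:,::-1])
    m=arm.camera_model(n); print(n,m["vfov"],m["cx"],m["cy"],m["D"]); print(np.array(m["world_from_camera"]))
print(arm.grip_depth, arm.sense())
E
```

```text
pics
scene 48.33801903383052 251.9303661282008 190.57179865106522 [-0.1215  0.      0.      0.      0.    ]
[[ 0.893  -0.2429  0.3788 -0.1478]
 [-0.4498 -0.4625  0.764  -1.3484]
 [-0.0104 -0.8527 -0.5223  0.9535]
 [ 0.      0.      0.      1.    ]]
top 45.269729122862756 249.47750642448386 192.33009123304464 [0.0208 0.     0.     0.     0.    ]
[[ 0.0293 -0.9764  0.2141  0.1988]
 [-0.9996 -0.0287  0.0059 -0.0211]
 [ 0.0004 -0.2142 -0.9768  1.5186]
 [ 0.      0.      0.      1.    ]]
0.0188 {'time_s': 0.1, 'q': array([ 1.1685,  0.4179, -0.0103,  1.6141,  0.0047,  1.1107, -0.053 ]), 'dq': array([ 0.0007, -0.0009, -0.0003, -0.0027, -0.0009, -0.0004, -0.0001]), 'effort': array([  0.0016, -85.2573,   0.6406, -42.6692,  -0.0488,   0.0164,
         0.0001]), 'tool_pos': array([ 0.2205, -0.5845,  0.2049]), 'eef_rot': array([-0.0005,  0.9838,  0.1794, -0.0002]), 'force': array([-0.2466, -0.983 ,  0.611 ]), 'ft_torque': array([-0.0179,  0.0731, -0.0295]), 'grip_force': 0.0, 'grip_width': 1.004145556782398}
```

View pics/scene0.png

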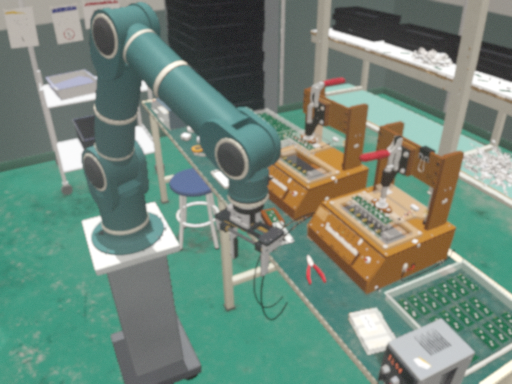

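View pics/top0.png

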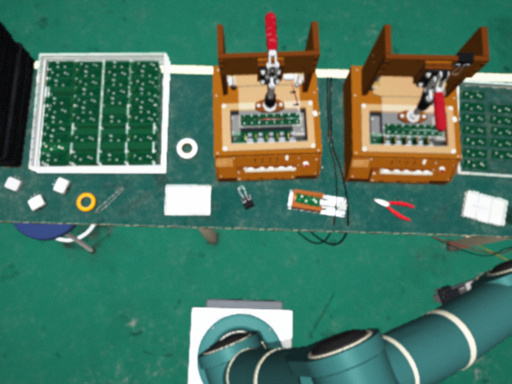

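The top view shows the nest at about (318,203) with its brown pocket on the left (+y). The clip is at (246,197), the empty white tray at (188,200), the cutters at (395,208) and the tweezers at (110,200). Next I'll write helpers and enlarge the work area.

```bash
cat > h.py <<'E'
import cv2,numpy as np
from bench import arm
np.set_printoptions(precision=4,suppress=True)
def K(m): 
    f=192/np.tan(np.radians(m["vfov"])/2); return np.array([[f,0,m["cx"]],[0,f,m["cy"]],[0,0,1]])
def cast(n,px,z):
    m=arm.camera_model(n); T=np.array(m["world_from_camera"])
    u=cv2.undistortPoints(np.array(px,float).reshape(-1,1,2),K(m),np.array(m["D"]))[:,0]
    d=np.c_[u,np.ones(len(u))]@T[:3,:3].T; o=T[:3,3]
    return o+d*((z-o[2])/d[:,2])[:,None]
def proj(n,P):
    m=arm.camera_model(n); T=np.linalg.inv(np.array(m["world_from_camera"]))
    return cv2.projectPoints(np.array(P,float).reshape(-1,1,3),cv2.Rodrigues(T[:3,:3])[0],T[:3,3],K(m),np.array(m["D"]))[0][:,0]
E
python3 - <<'E'
from h import *
im=cv2.imread("pics/top0.png")
a=cv2.resize(im[180:225,280:360],None,fx=10,fy=10,interpolation=cv2.INTER_CUBIC)[:300]
a=cv2.resize(im[182:222,280:360],(800,400),interpolation=cv2.INTER_CUBIC)
b=cv2.resize(im[178:222,160:260],(440,194),interpolation=cv2.INTER_CUBIC)
o=np.zeros((600,800,3),np.uint8);o[:400]=a;o[404:598,:440]=b;cv2.imwrite("pics/crop1.png",o)
hsv=cv2.cvtColor(im,cv2.COLOR_BGR2HSV)
# tray
m=((hsv[...,1]<60)&(hsv[...,2]>190)).astype(np.uint8); m[:178]=0;m[222:]=0;m[:,:155]=0;m[:,220:]=0
c=max(cv2.findContours(m,0,2)[0],key=cv2.contourArea);r=cv2.minAreaRect(c);print(r)
print("tray",cast("top",cv2.boxPoints(r),.012))
# brown
m=((hsv[...,0]<20)&(hsv[...,1]>120)).astype(np.uint8);m[:183]=0;m[222:]=0;m[:,:280]=0;m[:,352:]=0
m=cv2.morphologyEx(m,cv2.MORPH_CLOSE,np.ones((9,9)))
c=max(cv2.findContours(m,0,2)[0],key=cv2.contourArea);r=cv2.minAreaRect(c);print(r)
print("block",cast("top",cv2.boxPoints(r),.038))
E
```

```text
((187.0, 199.5), (29.0, 46.0), 90.0)
tray [[0.5458 0.2757 0.012 ]
 [0.5503 0.1213 0.012 ]
 [0.4517 0.1166 0.012 ]
 [0.4472 0.2689 0.012 ]]
((307.0, 199.99996948242188), (28.738807678222656, 18.55097770690918), 8.746162414550781)
block [[ 0.4783 -0.1506  0.038 ]
 [ 0.5401 -0.1593  0.038 ]
 [ 0.528  -0.2527  0.038 ]
 [ 0.4666 -0.2432  0.038 ]]
```

View pics/crop1.png

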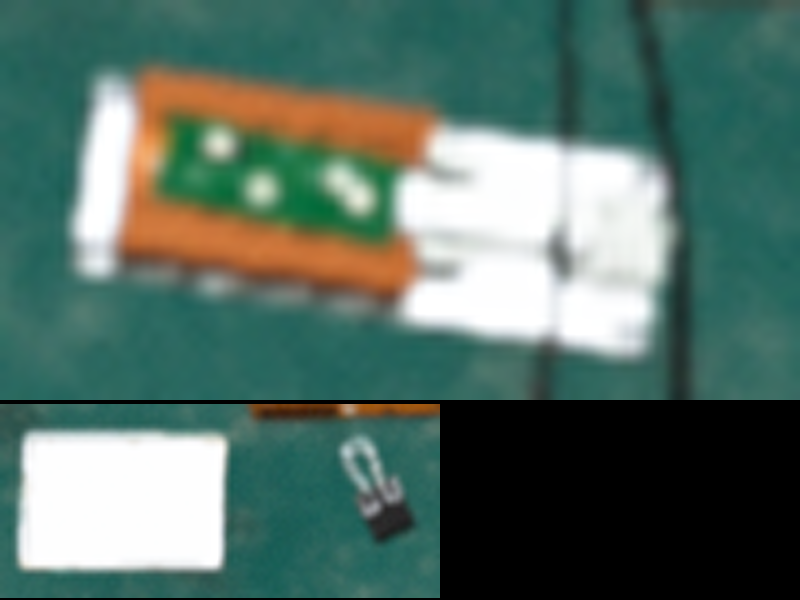

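The enlargement shows the board (green, about (288–320, 194–206) in full-image pixels), the brown block, the plate's ends and the ribbed tab near (343,205). The tray is plain and square to the world. Now the nest's pose from the plate corners and the board mask.

Run:
```python
from h import *
P=cast("top",[(289.7,189.2),(287.7,209.0),(346.8,197.5),(344.5,217.5)],.008);print(P)
a,b=(P[0]+P[1])/2,(P[2]+P[3])/2;c=(a+b)/2;d=a-b;print("c",c,"L",np.linalg.norm(d),"W",np.linalg.norm(P[0]-P[1]),np.linalg.norm(P[2]-P[3]),"yaw",np.arctan2(-d[0],d[1]))
im=cv2.imread("pics/top0.png");hsv=cv2.cvtColor(im,cv2.COLOR_BGR2HSV)
m=((hsv[...,0]>45)&(hsv[...,0]<76)&(hsv[...,1]>120)).astype(np.uint8);m[:185]=0;m[215:]=0;m[:,:290]=0;m[:,325:]=0
m=cv2.morphologyEx(m,cv2.MORPH_CLOSE,np.ones((5,5)))
k=max(cv2.findContours(m,0,2)[0],key=cv2.contourArea);r=cv2.minAreaRect(k)
B=cast("top",cv2.boxPoints(r),.038);print(r,B,B.mean(0),[np.linalg.norm(B[i]-B[i-1]) for i in (1,2)])
print("tab",cast("top",[(343,205)],.040))
# scene view crop
s=arm.camera("scene");q=proj("scene",[c]);print(q);x,y=q[0].astype(int)
cv2.imwrite("pics/crop2.png",cv2.resize(s[y-40:y+40,x-40:x+40,::-1],(600,600),interpolation=cv2.INTER_CUBIC))
print(x,y)
```

```text
[[ 0.5446 -0.1469  0.008 ]
 [ 0.4768 -0.141   0.008 ]
 [ 0.5217 -0.3382  0.008 ]
 [ 0.4537 -0.3295  0.008 ]]
c [ 0.4992 -0.2389  0.008 ] L 0.1912709811644816 W 0.06810042128354153 0.06856933520251886 yaw -0.12044079073096026
((307.3398742675781, 199.6938018798828), (22.7108097076416, 6.895691394805908), 12.994616508483887) [[ 0.5003 -0.1638  0.038 ]
 [ 0.523  -0.1687  0.038 ]
 [ 0.508  -0.2414  0.038 ]
 [ 0.4854 -0.2363  0.038 ]] [ 0.5042 -0.2026  0.038 ] [np.float64(0.023218311995047654), np.float64(0.07417916309259921)]
tab [[ 0.4895 -0.3187  0.04  ]]
[[275.7811 227.17  ]]
275 227
```

View pics/crop2.png

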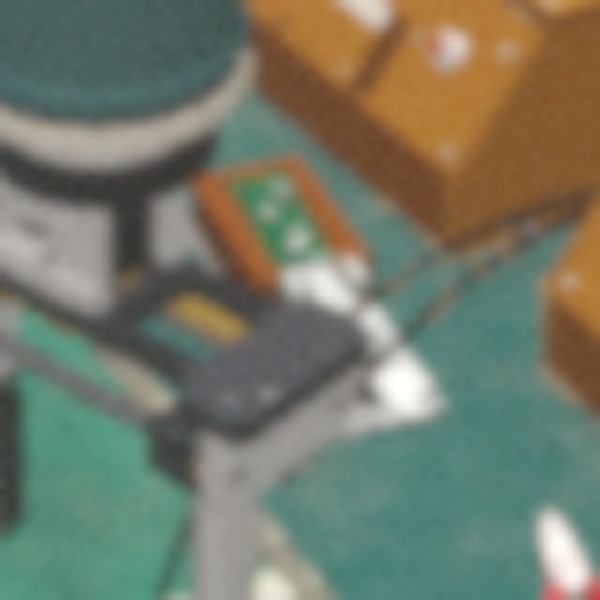

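The scene view shows the nest from the side. The gripper hides its near flank, and the fixture's front corner is close behind it at about (295,219). The gripper body may reach over that corner, so I'll check the fixture's height and front edge before moving.

Run:
```python
from h import *
g=cast("scene",[(295,219)],0)[0];print("corner",g)
for z in (0,.05,.1,.15,.2,.3): print(z,proj("scene",[[g[0],g[1],z]])[0],proj("top",[[g[0],g[1],z]])[0],proj("top",[[.58,g[1],z]])[0])
s=arm.camera("scene");t=arm.camera("top")
o=np.zeros((600,800,3),np.uint8)
o[:600,:395]=cv2.resize(s[130:250,230:309,::-1],(395,600),interpolation=cv2.INTER_CUBIC)
o[:400,400:]=cv2.resize(t[130:210,280:360,::-1],(400,400),interpolation=cv2.INTER_CUBIC);cv2.imwrite("pics/crop3.png",o)
```

```text
corner [ 0.5962 -0.2178  0.    ]
0 [295. 219.] [310.5    175.5406] [310.495  180.1581]
0.05 [295.5715 208.2073] [312.4707 171.751 ] [312.4698 176.5089]
0.1 [296.1548 197.0525] [314.5728 167.7091] [314.5765 172.6163]
0.15 [296.7499 185.5229] [316.8199 163.3887] [316.8289 168.455 ]
0.2 [297.3568 173.6059] [319.2277 158.7602] [319.2427 163.9961]
0.3 [298.6045 148.5587] [324.5993 148.4357] [324.6292 154.0476]
```

View pics/crop3.png

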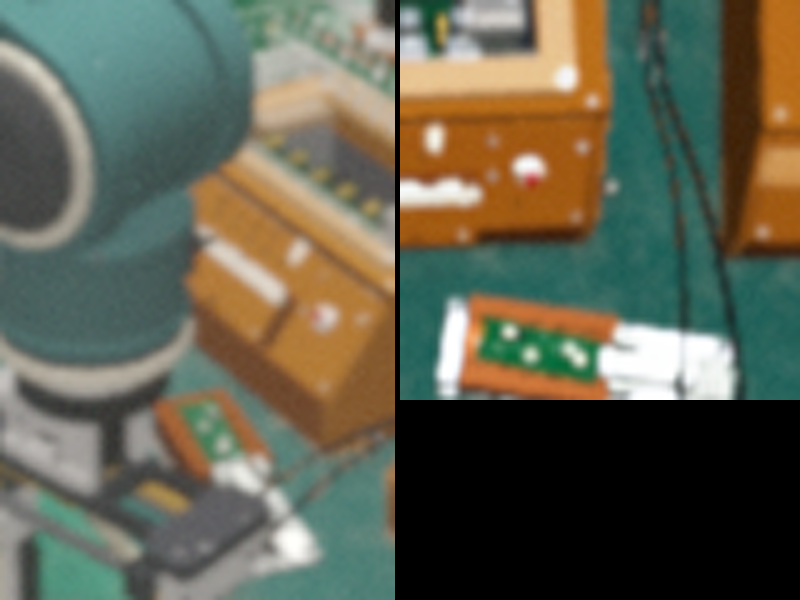

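The fixture's front is vertical only to about 55 mm (x≈0.59) and slopes back above that, so the gripper body clears it. I'll move above the tab with the fingers closing and turn the tool to the nest's x.

```bash
python3 -m jog '[{"delta_pos":[22.4,22.1,0],"turn":0.091},{"delta_pos":[22.4,22.1,0],"turn":0.091},{"delta_pos":[22.4,22.1,0],"turn":0.091},{"delta_pos":[22.4,22.1,0],"turn":0.091},{"delta_pos":[22.4,22.1,0],"turn":0.091},{"delta_pos":[22.4,22.1,0],"turn":0.091},{"delta_pos":[22.4,22.1,0],"turn":0.091},{"delta_pos":[22.4,22.1,0],"turn":0.091},{"delta_pos":[22.4,22.1,0],"turn":0.091},{"delta_pos":[22.4,22.1,0],"turn":0.091},{"delta_pos":[22.4,22.1,0],"turn":0.091},{"delta_pos":[22.4,22.1,0],"turn":0.088}]' 0; python3 -m jog '[{"delta_pos":[0,0,-25],"turn":0},{"delta_pos":[0,0,-25],"turn":0},{"delta_pos":[0,0,-25],"turn":0},{"delta_pos":[0,0,-25],"turn":0},{"delta_pos":[0,0,-10],"turn":0},{"delta_pos":[0,0,0],"turn":0}]'
python3 - <<'E'
from h import *
t=arm.camera("top");s=arm.camera("scene");st=arm.sense();p=st["tool_pos"];print(st["time_s"],p,st["eef_rot"],st["force"],proj("top",[p]),proj("scene",[p]))
o=np.zeros((400,804,3),np.uint8)
x,y=proj("scene",[p])[0].astype(int);
o[:,:400]=cv2.resize(s[y-30:y+30,x-30:x+30,::-1],(400,400),interpolation=cv2.INTER_CUBIC)
o[:,404:]=cv2.resize(t[160:240,280:360,::-1],(400,400),interpolation=cv2.INTER_CUBIC);cv2.imwrite("pics/crop4.png",o[:,:800]);print(x,y)
E
```

```text
time_s: 1.25
tool_pos: [0.4903, -0.3184, 0.2055]
eef_rot: [0.0, 0.747, 0.665, -0.0]
force: [0.5, -1.1, 0.2]
grip_width: 0.188
grip_force: 0.0
time_s: 1.75
tool_pos: [0.4883, -0.3189, 0.0934]
eef_rot: [-0.002, 0.749, 0.663, -0.0]
force: [-0.7, -0.2, -0.6]
grip_width: 0.007
grip_force: 0.0
1.85 [ 0.4898 -0.3197  0.0963] [0.0002 0.7485 0.6631 0.0001] [-0.2701 -0.6906  0.0242] [[346.8818 201.5476]] [[285.4221 219.6104]]
285 219
```

View pics/crop4.png

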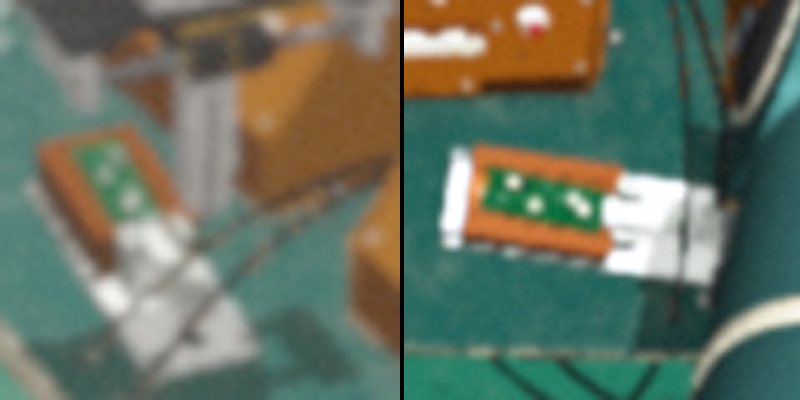

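The fingers are at x≈0.490, y≈-0.319, in line with the tab. I'll cross-check the nest's end corners in the scene view and go down to just above the tab.

```bash
python3 -c "
from h import *
print(cast('scene',[(294.3,240.8),(276.8,245.7)],.008))"
python3 -m jog '[{"delta_pos":[0,0,-15],"turn":0},{"delta_pos":[0,0,-15],"turn":0},{"delta_pos":[0,0,-12],"turn":0},{"delta_pos":[0,0,-5],"turn":0},{"delta_pos":[0,0,0],"turn":0}]'; python3 -m jog '[{"delta_pos":[0,0,-2],"turn":0},{"delta_pos":[0,0,-2],"turn":0},{"delta_pos":[0,0,-2],"turn":0},{"delta_pos":[0,0,-2],"turn":0},{"delta_pos":[0,0,0],"turn":0}]'
```

```text
[[ 0.5174 -0.3405  0.008 ]
 [ 0.4487 -0.3357  0.008 ]]
time_s: 2.27
tool_pos: [0.4893, -0.3195, 0.0482]
eef_rot: [-0.0, 0.749, 0.663, -0.0]
force: [-0.2, -0.2, -0.8]
grip_width: 0.004
grip_force: 0.0
time_s: 2.68
tool_pos: [0.4895, -0.3196, 0.0404]
eef_rot: [0.0, 0.749, 0.663, 0.0]
force: [-0.7, 0.0, 0.4]
grip_width: 0.005
grip_force: 0.0
```

```bash
python3 -m jog '[{"delta_pos":[0,0,-1],"turn":0},{"delta_pos":[0,0,-1],"turn":0},{"delta_pos":[0,0,-1],"turn":0},{"delta_pos":[0,0,-1],"turn":0},{"delta_pos":[0,0,0],"turn":0}]';python3 -m jog '[{"delta_pos":[0,0,-1],"turn":0},{"delta_pos":[0,0,-1],"turn":0},{"delta_pos":[0,0,-1],"turn":0},{"delta_pos":[0,0,-1],"turn":0},{"delta_pos":[0,0,0],"turn":0}]'
```

```text
time_s: 3.1
tool_pos: [0.4895, -0.3198, 0.0364]
eef_rot: [0.0, 0.749, 0.663, -0.0]
force: [-0.4, -1.9, 2.5]
grip_width: 0.003
grip_force: 1.1
time_s: 3.52
tool_pos: [0.4894, -0.3196, 0.0322]
eef_rot: [-0.0, 0.749, 0.663, -0.0]
force: [-0.1, -2.4, 1.2]
grip_width: 0.003
grip_force: 1.2
```

The tab is moving under about 2 N of pivot friction. From here I go in smaller steps, checking the force each time.

```bash
python3 -m jog '[{"delta_pos":[0,0,-1],"turn":0},{"delta_pos":[0,0,-1],"turn":0},{"delta_pos":[0,0,0],"turn":0}]' | grep -E "pos|^force"
```

```text
tool_pos: [0.4894, -0.3195, 0.0302]
force: [0.4, -1.9, 1.6]
```

```bash
python3 -m jog '[{"delta_pos":[0,0,-1],"turn":0},{"delta_pos":[0,0,-0.5],"turn":0},{"delta_pos":[0,0,0],"turn":0}]' | grep -E "pos|^force"
```

```text
tool_pos: [0.4894, -0.3194, 0.0288]
force: [1.0, -2.4, 3.0]
```

```bash
python3 -m jog '[{"delta_pos":[0,0,-0.5],"turn":0},{"delta_pos":[0,0,-0.5],"turn":0},{"delta_pos":[0,0,0],"turn":0}]' | grep -E "pos|^force"
```

```text
tool_pos: [0.4894, -0.3194, 0.0278]
force: [-0.4, -2.4, 3.2]
```

```bash
python3 -m jog '[{"delta_pos":[0,0,-0.5],"turn":0},{"delta_pos":[0,0,-0.5],"turn":0},{"delta_pos":[0,0,0],"turn":0}]' | grep -E "pos|^force"
```

```text
tool_pos: [0.4894, -0.3194, 0.0268]
force: [0.9, -0.6, 3.4]
```

```bash
python3 -m jog '[{"delta_pos":[0,0,-0.5],"turn":0},{"delta_pos":[0,0,-0.5],"turn":0},{"delta_pos":[0,0,0],"turn":0}]' | grep -E "pos|^force"
```

```text
tool_pos: [0.4894, -0.3194, 0.0258]
force: [0.1, 0.8, 2.8]
```

```bash
python3 -m jog '[{"delta_pos":[0,0,-0.5],"turn":0},{"delta_pos":[0,0,-0.5],"turn":0},{"delta_pos":[0,0,0],"turn":0}]' | grep -E "pos|^force"
```

```text
tool_pos: [0.4894, -0.3194, 0.0248]
force: [0.2, 0.2, 2.1]
```

```bash
python3 -m jog '[{"delta_pos":[0,0,-0.5],"turn":0},{"delta_pos":[0,0,-0.5],"turn":0},{"delta_pos":[0,0,0],"turn":0}]' | grep -E "pos|^force"
```

```text
tool_pos: [0.4894, -0.3194, 0.0238]
force: [-1.2, -0.3, 2.9]
```

```bash
python3 -m jog '[{"delta_pos":[0,0,-0.5],"turn":0},{"delta_pos":[0,0,-0.5],"turn":0},{"delta_pos":[0,0,0],"turn":0}]' | grep -E "pos|^force"
```

```text
tool_pos: [0.4894, -0.3195, 0.0228]
force: [-0.3, 0.4, 2.6]
```

```bash
python3 -m jog '[{"delta_pos":[0,0,-0.5],"turn":0},{"delta_pos":[0,0,-0.5],"turn":0},{"delta_pos":[0,0,0],"turn":0}]' | grep -E "pos|^force"
```

```text
tool_pos: [0.4894, -0.3196, 0.0218]
force: [-0.2, 1.5, 1.6]
```

```bash
python3 -m jog '[{"delta_pos":[0,0,-0.5],"turn":0},{"delta_pos":[0,0,0],"turn":0}]' | grep -E "pos|^force"
```

```text
tool_pos: [0.4894, -0.3195, 0.0214]
force: [0.1, 1.1, 3.6]
```

```bash
python3 -m jog '[{"delta_pos":[0,0,-0.5],"turn":0},{"delta_pos":[0,0,0],"turn":0}]' | grep -E "pos|^force"
```

```text
tool_pos: [0.4895, -0.3195, 0.021]
force: [-1.0, 1.2, 5.9]
```

The stop is felt at z≈0.0215, where the force starts to rise. I'll raise it to about 13 N.

```bash
python3 -m jog '[{"delta_pos":[0,0,-0.5],"turn":0},{"delta_pos":[0,0,0],"turn":0},{"delta_pos":[0,0,0],"turn":0}]' | grep -E "pos|^force"
```

```text
tool_pos: [0.4895, -0.3195, 0.0207]
force: [-1.4, 3.2, 7.4]
```

```bash
python3 -m jog '[{"delta_pos":[0,0,-0.4],"turn":0},{"delta_pos":[0,0,0],"turn":0},{"delta_pos":[0,0,0],"turn":0}]' | grep -E "pos|^force"
```

```text
tool_pos: [0.4896, -0.3194, 0.0204]
force: [-1.4, 3.7, 10.2]
```

```bash
python3 -m jog '[{"delta_pos":[0,0,-0.4],"turn":0},{"delta_pos":[0,0,0],"turn":0},{"delta_pos":[0,0,0],"turn":0}]' | grep -E "pos|^force"
```

```text
tool_pos: [0.4896, -0.3195, 0.02]
force: [-2.1, 2.7, 11.6]
```

```bash
python3 -m jog '[{"delta_pos":[0,0,0],"turn":0},{"delta_pos":[0,0,0],"turn":0},{"delta_pos":[0,0,0],"turn":0},{"delta_pos":[0,0,0],"turn":0},{"delta_pos":[0,0,0],"turn":0},{"delta_pos":[0,0,0],"turn":0}]' | grep -E "pos|^force"; python3 -m jog '[{"delta_pos":[0,0,0],"turn":0},{"delta_pos":[0,0,0],"turn":0},{"delta_pos":[0,0,0],"turn":0},{"delta_pos":[0,0,0],"turn":0},{"delta_pos":[0,0,0],"turn":0},{"delta_pos":[0,0,0],"turn":0}]' | grep -E "time|pos|^force"
```

```text
tool_pos: [0.4896, -0.3196, 0.02]
force: [-1.3, 3.0, 10.7]
time_s: 7.85
tool_pos: [0.4896, -0.3195, 0.02]
force: [-1.4, 3.7, 10.6]
```

The force is steady at about 11 N. I'll press a touch more and hold for a second at about 13 N.

```bash
python3 -m jog '[{"delta_pos":[0,0,-0.4],"turn":0},{"delta_pos":[0,0,0],"turn":0},{"delta_pos":[0,0,0],"turn":0},{"delta_pos":[0,0,0],"turn":0},{"delta_pos":[0,0,0],"turn":0},{"delta_pos":[0,0,0],"turn":0},{"delta_pos":[0,0,0],"turn":0},{"delta_pos":[0,0,0],"turn":0},{"delta_pos":[0,0,0],"turn":0},{"delta_pos":[0,0,0],"turn":0},{"delta_pos":[0,0,0],"turn":0},{"delta_pos":[0,0,0],"turn":0}]' | grep -E "pos|^force"
python3 -m jog '[{"delta_pos":[0,0,0],"turn":0},{"delta_pos":[0,0,0],"turn":0},{"delta_pos":[0,0,1],"turn":0},{"delta_pos":[0,0,1],"turn":0},{"delta_pos":[0,0,2],"turn":0},{"delta_pos":[0,0,5],"turn":0},{"delta_pos":[0,0,15],"turn":0},{"delta_pos":[0,0,25],"turn":0},{"delta_pos":[0,0,25],"turn":0},{"delta_pos":[0,0,25],"turn":0},{"delta_pos":[0,0,10],"turn":0},{"delta_pos":[0,0,0],"turn":0}]'
python3 - <<'E'
from h import *
t=arm.camera("top");s=arm.camera("scene");q=proj("scene",[[.4992,-.2389,.03]])[0].astype(int);x,y=q;print(x,y)
cv2.imwrite("pics/t5.png",t[:,:,::-1]);cv2.imwrite("pics/s5.png",s[:,:,::-1])
o=np.zeros((400,800,3),np.uint8)
o[:,:400]=cv2.resize(s[y-25:y+25,x-25:x+25,::-1],(400,400),interpolation=cv2.INTER_CUBIC)
o[:,400:]=cv2.resize(t[180:230,280:330,::-1],(400,400),interpolation=cv2.INTER_CUBIC);cv2.imwrite("pics/crop5.png",o)
E
```

```text
tool_pos: [0.4897, -0.3195, 0.0198]
force: [-3.6, 2.5, 13.0]
time_s: 9.85
tool_pos: [0.4904, -0.3203, 0.1307]
eef_rot: [0.002, 0.749, 0.663, 0.0]
force: [-0.9, -0.4, -0.1]
grip_width: 0.003
grip_force: 0.0
275 222
```

View pics/crop5.png

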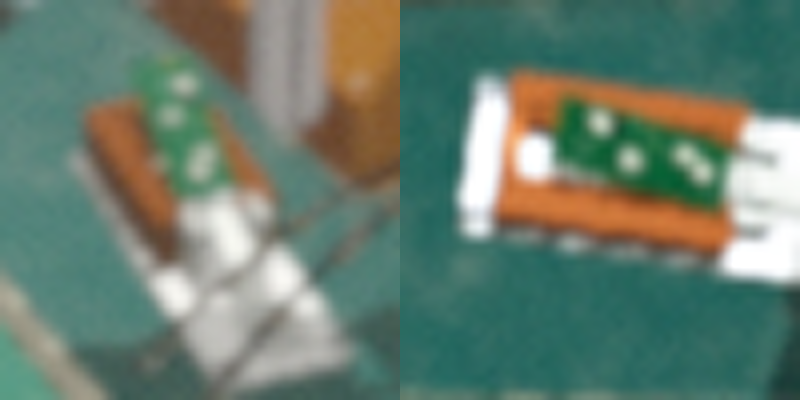

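Pressing worked: the ejector stays tipped and the board's +y end is raised, with the tongue's end showing beyond it. I'll triangulate the board's four corners from both views: top about (300,192), (299,201.5), (320.3,206), (322,197.5); scene about (274,204), (266.5,205), (273,221.5), (279.5,220.5).

```bash
cat >> h.py <<'E'
def tri(a,b):
    def ray(n,p):
        A=cast(n,[p],0)[0];B=cast(n,[p],.2)[0];d=B-A;return A,d/np.linalg.norm(d)
    (p,u),(q,v)=ray("top",a),ray("scene",b)
    s=np.linalg.lstsq(np.c_[u,-v],q-p,rcond=None)[0];X,Y=p+s[0]*u,q+s[1]*v
    return (X+Y)/2,np.linalg.norm(X-Y)
E
python3 - <<'E'
from h import *
T=[(300,192.1),(299.1,201.5),(320.3,205.9),(321.9,197.5)];S=[(273.8,203.9),(266.5,205.1),(272.8,221.4),(279.4,220.5)]
P=[]
for a,b in zip(T,S):
    X,e=tri(a,b);P.append(X);print(X,"gap",e)
P=np.array(P);hi=(P[0]+P[1])/2;lo=(P[2]+P[3])/2;d=hi-lo;print("hi",hi,"lo",lo,"L",np.linalg.norm(d),"tilt",np.arcsin(d[2]/np.linalg.norm(d)),"yaw",np.arctan2(-d[0],d[1]),"W",np.linalg.norm(P[0]-P[1]),np.linalg.norm(P[2]-P[3]))
print("grasp",(hi+lo)/2+d/np.linalg.norm(d)*.02)
t=-.12;R=np.array([[np.cos(t),np.sin(t)],[-np.sin(t),np.cos(t)]])
print("nest frame hi,lo",R@(hi[:2]-[.4992,-.2389]),R@(lo[:2]-[.4992,-.2389]))
E
```

```text
[ 0.5237 -0.1758  0.0668] gap 0.0023322375419945595
[ 0.4929 -0.1731  0.0691] gap 0.0038771610915000728
[ 0.4834 -0.2441  0.043 ] gap 0.0006902903791315394
[ 0.5102 -0.249   0.0418] gap 0.004006663547565943
hi [ 0.5083 -0.1744  0.0679] lo [ 0.4968 -0.2465  0.0424] L 0.07735753546805027 tilt 0.33672849040852937 yaw -0.15805663599955175 W 0.030920521688309093 0.027250073926468055
grasp [ 0.5055 -0.1918  0.0618]
nest frame hi,lo [0.0013 0.0651] [-0.0015 -0.0079]
```

The geometry is consistent: tilt 0.34 rad, length about 77 mm, high end at z≈0.068. I'll grip near the fingertips, with the board about 8 mm above the TCP, so that the tips nearly reach the tray floor when it is laid down. The target is TCP (0.5055,-0.192,0.053), opening 0.6.

```bash
python3 -m jog '[{"delta_pos":[2.6,21.3,0],"turn":0},{"delta_pos":[2.6,21.3,0],"turn":0},{"delta_pos":[2.6,21.3,0],"turn":0},{"delta_pos":[2.6,21.3,0],"turn":0},{"delta_pos":[2.6,21.3,0],"turn":0},{"delta_pos":[2.6,21.3,0],"turn":0},{"delta_pos":[0,0,-12],"turn":-0.02},{"delta_pos":[0,0,-12],"turn":0},{"delta_pos":[0,0,-12],"turn":0},{"delta_pos":[0,0,-7],"turn":0},{"delta_pos":[0,0,0],"turn":0},{"delta_pos":[0,0,0],"turn":0}]' 0.6
python3 - <<'E'
from h import *
s=arm.camera("scene");t=arm.camera("top");p=arm.sense()["tool_pos"];x,y=proj("scene",[p])[0].astype(int);print(p,x,y)
o=np.zeros((400,800,3),np.uint8)
o[:,:400]=cv2.resize(s[y-25:y+25,x-25:x+25,::-1],(400,400),interpolation=cv2.INTER_CUBIC)
o[:,400:]=cv2.resize(t[170:220,270:320,::-1],(400,400),interpolation=cv2.INTER_CUBIC);cv2.imwrite("pics/crop6.png",o)
E
```

```text
time_s: 10.95
tool_pos: [0.5046, -0.1921, 0.0846]
eef_rot: [-0.001, 0.755, 0.655, -0.0]
force: [-0.6, 1.0, 0.2]
grip_width: 0.599
grip_force: 0.0
[ 0.5052 -0.1921  0.0855] 271 203
```

View pics/crop6.png

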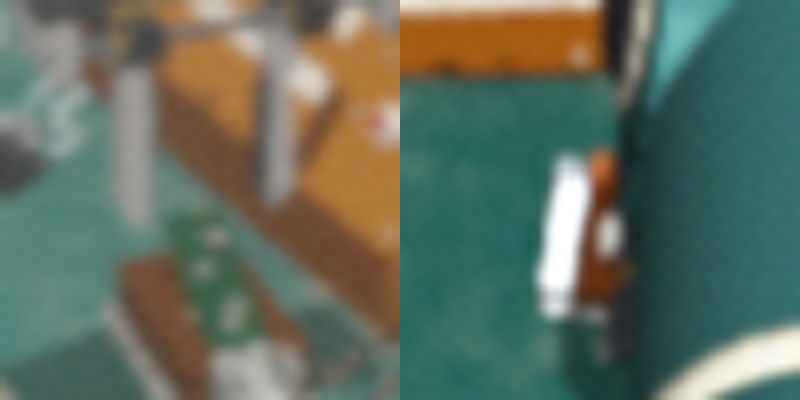

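The fingers straddle the board symmetrically: tips at crop (138,220) and (275,200), board centred near (210,250) between them. I'll descend and close.

```bash
python3 -m jog '[{"delta_pos":[0,0,-10],"turn":0},{"delta_pos":[0,0,-10],"turn":0},{"delta_pos":[0,0,-6],"turn":0},{"delta_pos":[0,0,-4],"turn":0},{"delta_pos":[0,0,-2],"turn":0},{"delta_pos":[0,0,0],"turn":0}]' | grep -E "pos|^force"; python3 -m jog '[{"delta_pos":[0,0,0],"turn":0},{"delta_pos":[0,0,0],"turn":0},{"delta_pos":[0,0,0],"turn":0},{"delta_pos":[0,0,0],"turn":0},{"delta_pos":[0,0,0],"turn":0},{"delta_pos":[0,0,0],"turn":0},{"delta_pos":[0,0,0],"turn":0},{"delta_pos":[0,0,0],"turn":0}]' 0.2
```

```text
tool_pos: [0.5048, -0.1916, 0.0527]
force: [0.4, -0.3, 0.2]
time_s: 12.22
tool_pos: [0.5052, -0.1918, 0.0533]
eef_rot: [0.0, 0.755, 0.656, 0.0]
force: [0.6, -0.0, 0.4]
grip_width: 0.307
grip_force: 29.9
```

Gripped with 30 N. I'll lift gently by 30 mm and look.

```bash
python3 -m jog '[{"delta_pos":[0,0,1],"turn":0},{"delta_pos":[0,0,2],"turn":0},{"delta_pos":[0,0,3],"turn":0},{"delta_pos":[0,0,6],"turn":0},{"delta_pos":[0,0,8],"turn":0},{"delta_pos":[0,0,10],"turn":0},{"delta_pos":[0,0,5],"turn":0},{"delta_pos":[0,0,0],"turn":0},{"delta_pos":[0,0,0],"turn":0}]'
python3 - <<'E'
from h import *
s=arm.camera("scene");t=arm.camera("top");p=arm.sense()["tool_pos"];x,y=proj("scene",[p])[0].astype(int);print(p,x,y)
o=np.zeros((400,800,3),np.uint8)
o[:,:400]=cv2.resize(s[y-25:y+25,x-25:x+25,::-1],(400,400),interpolation=cv2.INTER_CUBIC)
o[:,400:]=cv2.resize(t[170:220,270:320,::-1],(400,400),interpolation=cv2.INTER_CUBIC);cv2.imwrite("pics/crop7.png",o)
E
```

```text
time_s: 12.97
tool_pos: [0.5052, -0.1919, 0.0887]
eef_rot: [0.0, 0.755, 0.655, 0.0]
force: [-0.5, -0.2, -1.1]
grip_width: 0.305
grip_force: 29.9
[ 0.5048 -0.1918  0.088 ] 271 202
```

View pics/crop7.png

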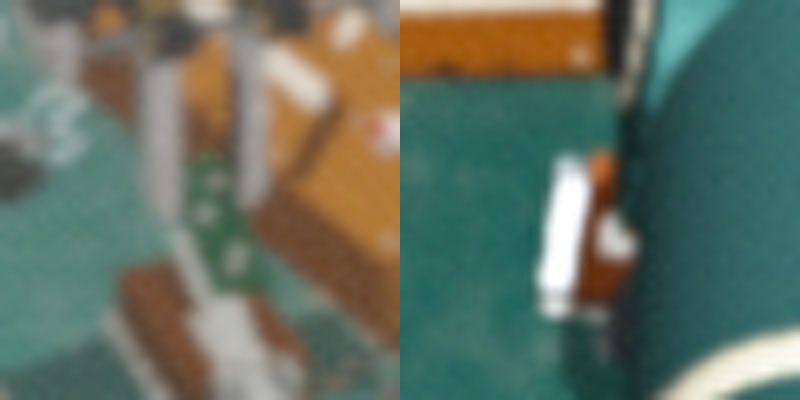

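The board came up with the gripper, keeping its tilt, and is clear of the nest. I'll lift 40 mm more and carry it straight across in +y to the tray (centre about (0.499,0.196)), turning it square. The TCP goal is (0.501,0.216).

```bash
python3 -m jog '[{"delta_pos":[0,0,8],"turn":0},{"delta_pos":[0,0,12],"turn":0},{"delta_pos":[0,0,12],"turn":0},{"delta_pos":[0,8,8],"turn":0},{"delta_pos":[0,16,0],"turn":0},{"delta_pos":[0,24,0],"turn":0},{"delta_pos":[0,28,0],"turn":0.02},{"delta_pos":[0,28,0],"turn":0.02},{"delta_pos":[0,28,0],"turn":0.02},{"delta_pos":[0,28,0],"turn":0.02},{"delta_pos":[0,28,0],"turn":0.02},{"delta_pos":[0,28,0],"turn":0.02}]'
python3 -m jog '[{"delta_pos":[0,28,0],"turn":0.02},{"delta_pos":[0,28,0],"turn":0},{"delta_pos":[0,28,0],"turn":0},{"delta_pos":[0,28,0],"turn":0},{"delta_pos":[0,28,0],"turn":0},{"delta_pos":[-2,24,0],"turn":0},{"delta_pos":[-2,18,0],"turn":0},{"delta_pos":[0,10,0],"turn":0},{"delta_pos":[0,0,0],"turn":0},{"delta_pos":[0,0,0],"turn":0}]'
python3 - <<'E'
from h import *
s=arm.camera("scene");t=arm.camera("top");p=arm.sense()["tool_pos"];x,y=proj("scene",[p])[0].astype(int);u,v=proj("top",[p])[0].astype(int);print(p,x,y,u,v)
y-=5
o=np.zeros((400,800,3),np.uint8)
o[:,:400]=cv2.resize(s[y-25:y+25,x-25:x+25,::-1],(400,400),interpolation=cv2.INTER_CUBIC)
o[:,400:]=cv2.resize(t[v-40:v+40,u-40:u+40,::-1],(400,400),interpolation=cv2.INTER_CUBIC);cv2.imwrite("pics/crop8.png",o)
E
```

```text
time_s: 14.07
tool_pos: [0.5049, 0.0261, 0.1293]
eef_rot: [0.0, 0.714, 0.7, 0.0]
force: [1.1, -0.4, -0.4]
grip_width: 0.301
grip_force: 29.9
time_s: 14.9
tool_pos: [0.5011, 0.2159, 0.1285]
eef_rot: [0.0, 0.707, 0.707, -0.0]
force: [0.4, -0.1, -0.5]
grip_width: 0.309
grip_force: 29.9
[0.5014 0.2149 0.1284] 225 150 175 190
```

View pics/crop8.png

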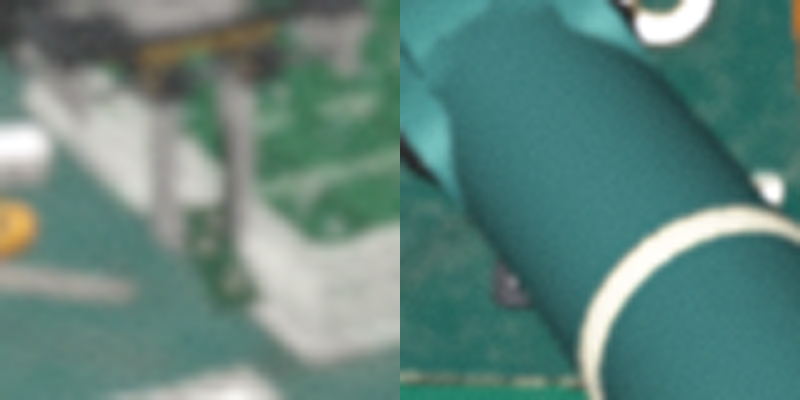

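The board is held at about the same tilt above the tray. I'll descend to just above the floor, then go by feel.

```bash
python3 -m jog '[{"delta_pos":[0,0,-12],"turn":0},{"delta_pos":[0,0,-20],"turn":0},{"delta_pos":[0,0,-20],"turn":0},{"delta_pos":[0,0,-18],"turn":0},{"delta_pos":[0,0,-12],"turn":0},{"delta_pos":[0,0,-8],"turn":0},{"delta_pos":[0,0,-4],"turn":0},{"delta_pos":[0,0,-2],"turn":0},{"delta_pos":[0,0,0],"turn":0}]'|grep -E "pos|^force|grip"
python3 -m jog '[{"delta_pos":[0,0,-2],"turn":0},{"delta_pos":[0,0,-2],"turn":0},{"delta_pos":[0,0,-2],"turn":0},{"delta_pos":[0,0,-2],"turn":0},{"delta_pos":[0,0,0],"turn":0}]'|grep -E "pos|^force|grip"
```

```text
tool_pos: [0.5012, 0.2163, 0.0324]
force: [-0.2, 0.1, -0.2]
grip_width: 0.306
grip_force: 29.9
tool_pos: [0.5009, 0.2162, 0.024]
force: [-0.2, -0.4, 0.3]
grip_width: 0.308
grip_force: 29.9
```

```bash
python3 -m jog '[{"delta_pos":[0,0,-1],"turn":0},{"delta_pos":[0,0,-1],"turn":0},{"delta_pos":[0,0,-1],"turn":0},{"delta_pos":[0,0,-1],"turn":0},{"delta_pos":[0,0,0],"turn":0}]'|grep -E "pos|^force|grip"
```

```text
tool_pos: [0.5009, 0.2162, 0.0201]
force: [-0.2, 0.3, -0.4]
grip_width: 0.307
grip_force: 29.9
```

```bash
python3 -m jog '[{"delta_pos":[0,0,-1],"turn":0},{"delta_pos":[0,0,-1],"turn":0},{"delta_pos":[0,0,-1],"turn":0},{"delta_pos":[0,0,0],"turn":0}]'|grep -E "pos|^force|grip"
```

```text
tool_pos: [0.5009, 0.2162, 0.017]
force: [-1.1, -0.4, -0.7]
grip_width: 0.307
grip_force: 29.9
```

```bash
python3 -m jog '[{"delta_pos":[0,0,-1],"turn":0},{"delta_pos":[0,0,-1],"turn":0},{"delta_pos":[0,0,-1],"turn":0},{"delta_pos":[0,0,0],"turn":0}]'|grep -E "pos|^force|grip"
```

```text
tool_pos: [0.5011, 0.2164, 0.0141]
force: [-0.1, 1.1, 1.8]
grip_width: 0.307
grip_force: 29.9
```

```bash
python3 -m jog '[{"delta_pos":[0,0,-1],"turn":0},{"delta_pos":[0,0,-1],"turn":0},{"delta_pos":[0,0,0],"turn":0}]'|grep -E "pos|^force|grip"
```

```text
tool_pos: [0.5011, 0.2164, 0.0122]
force: [1.1, 0.7, 1.8]
grip_width: 0.309
grip_force: 29.9
```

```bash
python3 -m jog '[{"delta_pos":[0,0,-1],"turn":0},{"delta_pos":[0,0,-1],"turn":0},{"delta_pos":[0,0,0],"turn":0}]'|grep -E "pos|^force|grip"
```

```text
tool_pos: [0.501, 0.2163, 0.0101]
force: [-0.5, 0.8, 2.9]
grip_width: 0.303
grip_force: 30.0
```

The low end touched at about 0.016 and the board is turning flat in the grip with only 2–3 N. I'll go on until the tips nearly reach the floor.

```bash
python3 -m jog '[{"delta_pos":[0,0,-1],"turn":0},{"delta_pos":[0,0,-1],"turn":0},{"delta_pos":[0,0,0],"turn":0}]'|grep -E "pos|^force|grip"
```

```text
tool_pos: [0.501, 0.2162, 0.008]
force: [-0.2, 2.5, 2.5]
grip_width: 0.303
grip_force: 30.0
```

```bash
python3 -m jog '[{"delta_pos":[0,0,-1],"turn":0},{"delta_pos":[0,0,-1],"turn":0},{"delta_pos":[0,0,0],"turn":0}]'|grep -E "pos|^force|grip"
```

```text
tool_pos: [0.501, 0.2162, 0.0061]
force: [-0.7, 2.1, 4.2]
grip_width: 0.305
grip_force: 30.0
```

The tips are about 2 mm above the floor, so only a few millimetres are left for the raised end. Releasing.

```bash
python3 -m jog '[{"delta_pos":[0,0,-1],"turn":0},{"delta_pos":[0,0,0],"turn":0}]'|grep -E "pos|^force|grip"; python3 -m jog '[{"delta_pos":[0,0,0],"turn":0},{"delta_pos":[0,0,0],"turn":0},{"delta_pos":[0,0,0],"turn":0},{"delta_pos":[0,0,0],"turn":0},{"delta_pos":[0,0,0],"turn":0},{"delta_pos":[0,0,0],"turn":0}]' 0.5; python3 -m jog '[{"delta_pos":[0,0,3],"turn":0},{"delta_pos":[0,0,5],"turn":0},{"delta_pos":[0,0,10],"turn":0},{"delta_pos":[0,0,20],"turn":0},{"delta_pos":[0,0,25],"turn":0},{"delta_pos":[0,0,30],"turn":0},{"delta_pos":[0,0,30],"turn":0},{"delta_pos":[0,0,30],"turn":0},{"delta_pos":[0,0,20],"turn":0},{"delta_pos":[0,0,0],"turn":0}]'
python3 - <<'E'
from h import *
s=arm.camera("scene");t=arm.camera("top")
x,y=proj("scene",[[.5,.196,.01]])[0].astype(int);u,v=proj("scene",[[.5,-.24,.03]])[0].astype(int);print(x,y)
o=np.zeros((400,800,3),np.uint8)
o[:,:400]=cv2.resize(s[y-25:y+25,x-25:x+25,::-1],(400,400),interpolation=cv2.INTER_CUBIC)
o[:,400:]=cv2.resize(s[v-30:v+30,u-30:u+30,::-1],(400,400),interpolation=cv2.INTER_CUBIC);cv2.imwrite("pics/crop9.png",o)
E
```

```text
tool_pos: [0.501, 0.2162, 0.0051]
force: [-0.3, 2.1, 2.8]
grip_width: 0.302
grip_force: 30.0
time_s: 18.92
tool_pos: [0.501, 0.2162, 0.0052]
eef_rot: [-0.0, 0.707, 0.707, -0.0]
force: [0.5, -0.8, 0.5]
grip_width: 0.5
grip_force: 0.0
time_s: 19.75
tool_pos: [0.5026, 0.2173, 0.1833]
eef_rot: [0.001, 0.707, 0.707, 0.003]
force: [0.5, 0.4, -0.4]
grip_width: 0.499
grip_force: 0.0
228 175
```

View pics/crop9.png

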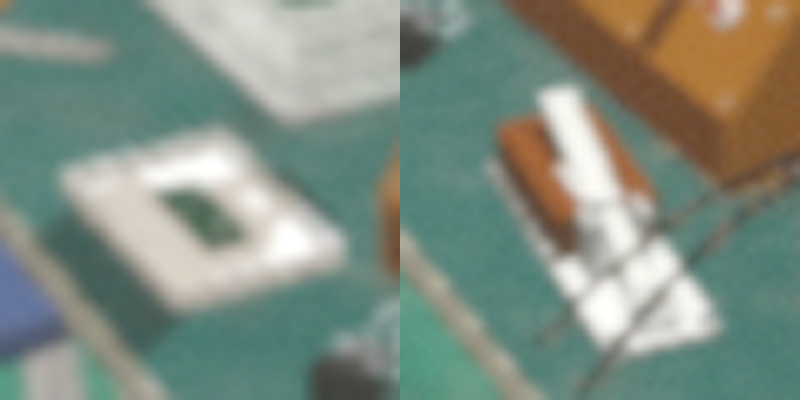

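The board lies inside the tray, at about crop (160–250, 185–250), and the ejector is still tipped. A quick numeric flatness check: the board's length, cast at floor height, should come to about 82 mm.

Run:
```python
from h import *
s=arm.camera("scene")[:,:,::-1].copy();hsv=cv2.cvtColor(s,cv2.COLOR_BGR2HSV)
m=((hsv[...,1]>70)&(hsv[...,0]>40)&(hsv[...,0]<95)).astype(np.uint8);w=np.zeros_like(m);w[170:184,220:237]=1;m*=w
c=max(cv2.findContours(m,0,2)[0],key=cv2.contourArea);P=cast("scene",c[:,0].astype(float),.007)
r=cv2.minAreaRect((P[:,:2]*1000).astype(np.float32));print(r,cv2.contourArea(c))
print(proj("scene",[[.482,.155,.006],[.516,.155,.006],[.516,.237,.006],[.482,.237,.006]]),cv2.boundingRect(c))
t=arm.sense();print(t["time_s"],t["tool_pos"],t["force"])
```

```text
Traceback (most recent call last):
ValueError: max() iterable argument is empty
```

Run:
```python
from h import *
s=arm.camera("scene")[:,:,::-1].copy();d=s[...,1].astype(int)-s[...,2]
m=(d>15).astype(np.uint8);w=np.zeros_like(m);w[168:186,219:238]=1;m*=w
c=max(cv2.findContours(m,0,2)[0],key=cv2.contourArea);P=cast("scene",c[:,0].astype(float),.007)
print(cv2.minAreaRect((P[:,:2]*1000).astype(np.float32)),cv2.contourArea(c),cv2.boundingRect(c))
print(proj("scene",[[.482,.155,.006],[.516,.155,.006],[.516,.237,.006],[.482,.237,.006]]))
```

```text
((496.62884521484375, 195.1244659423828), (51.624114990234375, 13.929712295532227), 84.04296112060547) 11.0 (225, 174, 6, 6)
[[228.3039 181.3922]
 [235.3143 179.5891]
 [227.7951 171.6608]
 [220.966  173.3548]]
```

The outline fits a flat board (expected 221–235 × 172–181 px), but the shade makes the mask poor. I'll draw the arm back and take one clear top look.

```bash
python3 -m jog '[{"delta_pos":[-15,0,5],"turn":0},{"delta_pos":[-20,0,5],"turn":0},{"delta_pos":[-20,0,5],"turn":0},{"delta_pos":[-20,0,5],"turn":0},{"delta_pos":[-20,0,5],"turn":0},{"delta_pos":[-20,0,5],"turn":0},{"delta_pos":[-10,0,0],"turn":0},{"delta_pos":[0,0,0],"turn":0}]'
python3 - <<'E'
from h import *
s=arm.camera("scene");t=arm.camera("top")
print(proj("top",[[.484,.155,.006],[.518,.155,.006],[.518,.237,.006],[.484,.237,.006]])-[160,175])
o=np.zeros((400,800,3),np.uint8)
o[:,:400]=cv2.resize(s[150:200,203:253,::-1],(400,400),interpolation=cv2.INTER_CUBIC)
o[:,400:]=cv2.resize(t[175:225,160:210,::-1],(400,400),interpolation=cv2.INTER_CUBIC);cv2.imwrite("pics/crop10.png",o)
E
```

```text
time_s: 20.62
tool_pos: [0.3746, 0.2162, 0.2079]
eef_rot: [0.0, 0.707, 0.707, -0.0]
force: [1.4, 0.5, 0.5]
grip_width: 0.5
grip_force: 0.0
[[39.134  29.428 ]
 [39.668  19.487 ]
 [15.2653 18.7874]
 [14.6154 28.725 ]]
```

View pics/crop10.png

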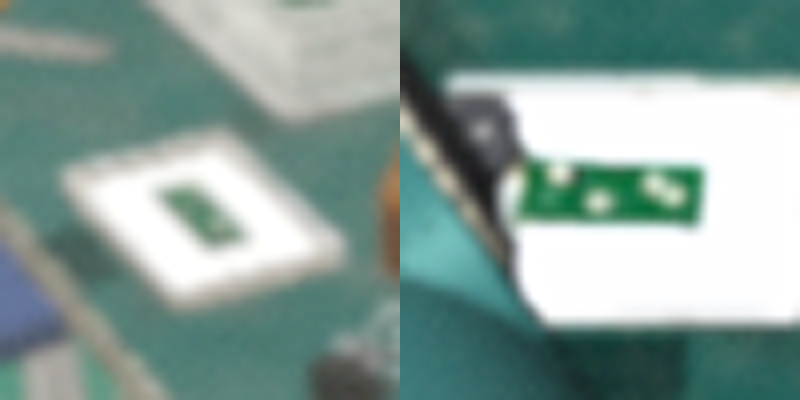

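The board lies right side up and clear of all the walls. Its apparent length of about 23 px matches what it was when flat in the pocket. Handing in.

```bash
python3 -c "
from bench import arm
print(arm.finish_job())"
```

```text
the job is handed in; nothing more can be done
None
```

I pressed the tab against its stop at about 13 N for a second, laid the board flat in the white tray, left the ejector tipped and handed the job in at about 21 s; the hand-in gave no verdict, and I took no final look at the clip, tweezers or cutters, though no move went near them.

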